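# Sound the free depth of a cell well with a dip rod

## Robot

A 7-joint arm with a two-finger parallel gripper is mounted at the origin on the work surface. World frame = base frame: x ahead of the robot, y to its left, z up, the work surface at z = 0. Lengths are in m, angles in rad, forces in N, time in s.
With the tool pointing down it reaches from about 0.425 to 0.925 m from the base axis. Payload 6.8 kg.
Tool frame: the origin (TCP) lies midway between the tips of the shut fingers; the grasp point (between the pads) lies 19 mm behind it; x points along the fingers, y is the direction in which the jaws open and shut, and the axes are right-handed (so a half turn about x gives the same grasp; the last joint's range is limited). The gripper opens to 85 mm and grips with 20 to 120 N. Pads are 22 mm wide; open, the fingers measure 114 mm over their backs; the gripper's body (76 mm by 85 mm) begins 54 mm behind the grasp point. The pads swing forward as they close: fully open they stand 13 mm farther back than shut.
Start: joints at [1.145, 0.477, 0.022, 1.555, -0.011, 1.109, -0.083], TCP at [0.211, -0.641, 0.231] pointing down, gripper open.
Joint ranges: [-2.96, 2.96], [-0.34, 2.1], [-1.41, 1.46], [0.24, 2.44], [-1.37, 4.51], [0.17, 1.92], [-2.96, 2.96]. Speed limits (rad/s): [2.39, 2.39, 3.14, 3.14, 3.14, 3.14, 3.14].

## Interface

Orientations are given as a rotation vector (axis times angle).
In Python, from bench import r gives the robot as it stands.
- The arm moves only by the tool carry_out, never from a script. Its argument "targets" is one flat list of numbers, 7 for each row, row after row: the finger opening in m, from 0 to 0.0854, then the shift along the tool's x, y, z in m, then the turn, a rotation vector about the tool's x, y, z in units of 5 degrees (1.0 is 5 degrees). A call has 1 to 12 rows; each row is the pose to reach, as a shift and turn from the pose measured when the call began, along the tool's axes at that moment; what a row does not reach only later rows make up. A row lasts 1/8 s, in which the tool goes at most 62.5 mm and 10.7 degrees, less where a joint would pass 70% of its speed; a pose out of reach is approached as far as the arm can. A call with a gripper value outside its range is refused whole. The fingers move at their own pace and stop on an object; "squeeze" is the grip in N (left out, the last holds). Time passes only in rows, so rows that repeat a pose let the fingers close. It gives the time, the measured TCP pose, the force and the opening at its end, in the units of the state.
- r.get_obs(): the state, without advancing time (a new reading comes with each control period).
- r.grab_frame(name): name is "scene" or "top" or "wrist"; returns the picture (384x512x3 uint8, blue, green, red); there is no depth.
- r.camera_info(name): a dict with "fx", "fy", "cx", "cy" (pixels), "xyz" and "orientation" of the camera in the world. Camera axes: x right, y up, looking along -z (the intrinsics and any distortion apply to the point x, -y, -z); pixel columns grow to the right and rows downward; lengths in m; the calibration is good to about 2 mm. A picture is of the moment at which its call begins: read the wrist's pose just before it. camera_info takes no time and is no camera call; for the wrist camera it gives the pose at the moment of the call.
- r.hand_in(): hands the job in, once; it reports no verdict.
The state is a dict: "clock": time; "joints": joint angles; "qvel": joint speeds; "tau": joint torques, N m; "tcp_pos": TCP position; "orientation": TCP orientation; "contact_force": force on the tool from outside, world axes, zero at the start; "moment": the same for the moment, N m; "grip_width": finger opening in m.
Only numpy, scipy, OpenCV 4.12 (cv2) and the standard library are available. Lean on these libraries where they do the work, as an engineer would, in place of code of your own. Each camera call takes 0.05 s, during which the arm holds its last target. There are 200 camera calls.

## Task

Measure how much room is left in the open well of the grey cell magazine: lift the dip rod from its stand, put it foot first into that well and push the braked red follower down until the rod stands hard on the cells below, then lean on it with about 18 newtons for a good half second (13 is too little to count, 27 on the foot is too much). Let go and slide the yellow collar gently down the rod until it lies on the magazine's top, marking the depth, and leave the rod standing there. Press the collar on the magazine with no more than 30 newtons, and leave the two green packs, the fuse holder and the camera battery where they lie.

Things in the scene. Friction and masses are not known exactly. Their poses are not given: they have to be found in the camera images.
- magazine: Fixed grey steel block, 64 (x) x 150 (y) x 100 mm high, yellow band near its foot; origin at the centre of its underside on the cart top, z up. The open well is in the middle of its top; two full wells beside it, 48 mm away along y, show only cell ends (up to 1.4 mm proud). It cannot move.
- well_mouth (a point): Centre of the open well's mouth, level with the magazine's top (100 mm above the cart), z up. Round vertical bore 19 mm wide with a 1 mm chamfer. Inside, 8 to 28 mm below the mouth, sits a red follower disc held by a friction brake: it slides down under about 6 N, gives no spring back, and stays where it is pushed. The hard bottom (the top of the cells) lies somewhere between 60 and 73 mm below the mouth; it differs each time and is not measured: it must be felt. It is rigid.
- rod_foot: Dark steel foot of the dip rod; origin at the centre of its lower end (the rod's tip), z up along the rod. Foot 16 mm wide, its lowest 2 mm stepped down to 13 mm. The whole rod is 120 mm long and weighs roughly 0.2 to 0.35 kg: foot 0 to 12 mm from the tip, bare shaft 14 mm wide up to 92 mm, then the orange handle.
- rod_handle (a point): Centre of the orange round handle at the top of the dip rod: 20 mm wide, 28 mm tall, 106 mm above the tip; axes as the rod (z up along it). To be gripped from above. Between a gripper's fingertips, once the collar is down, 35 to 49 mm of shaft and handle stand above the collar.
- collar: Yellow marker collar, a disc 46 mm wide and 12 mm thick around the rod's shaft; origin at the centre of its underside, z up. It starts 77 to 80 mm above the tip (its top 0 to 3 mm below the handle), stays by friction and slides down the shaft under about 1 N; it can be pushed from above with the fingertips either side of the handle.
- rod_stand: Fixed black plastic block, 60 x 60 x 45 mm high, origin at the centre of its underside; the rod stands upright in its round hole, 19 mm wide and 39 mm deep, tip 6 mm above the cart top, handle up.
- pack_a: Swollen green phone pack, 56 x 86 x 13 mm, loose; origin at the centre of its underside. Bystander.
- pack_b: Second swollen green phone pack, same size, loose; origin at the centre of its underside. Bystander.
- fuse_holder: Beige ceramic fuse holder, 48 x 22 x 24 mm, loose; origin at the centre of its underside. Bystander.
- camera_battery: Squat aluminium camera battery, 38 x 56 x 21 mm, loose; origin at the centre of its underside. Bystander.
There are look-alikes about, which are no part of the job. There is more than one size of the magazine; the one meant has the size given above. There is more than one size of the part that bears rod_foot; the job needs the smaller.

How it is judged:
By the outcome, as a careful person would: the job done as asked, in the order asked, and still so for the second after the job is handed in, with the robot touching nothing.
It also fails if it takes over 58 s, if anything falls off the work surface, if the arm or the gripper's body presses on something with over 40 N, if the wrist force passes 120 N, or if a joint passes its speed limit or range.

## Working session

There is one attempt and no reset: what is moved stays moved. The work goes in short steps, Python scripts to look and compute and a tool call to move; the robot and the scene stay as the last step left them, time stands still between calls to the robot, and variables do not carry over. Pictures are saved under pics/ and viewed, about 8 in all and at most 12, crops included, and the job is handed in when it is done.

Besides the shell and the picture viewer there is one more tool, called after "Emit:" as name(argument=value, ...) on one line, values as JSON. carry_out: Moves the arm, as the interface text tells. Its arguments: {"type":"object","properties":{"targets":{"type":"array","items":{"type":"number"}},"squeeze":{"type":"number"}},"required":["targets"]}

```bash
ls; mkdir -p pics; python3 - <<'E'
from bench import r
import cv2,numpy as np
a=r.grab_frame("scene");b=r.grab_frame("top")
cv2.imwrite("pics/scene0.png",a);cv2.imwrite("pics/top0.png",b)
for n in("scene","top","wrist"):print(n,r.camera_info(n))
print(r.get_obs())
E
```

```text
pics
scene {'fx': 347.533094927313, 'fy': 347.533094927313, 'cx': 249.71905190906367, 'cy': 188.3243091617799, 'xyz': array([0.87565194, 0.40498392, 0.6909829 ]), 'orientation': array([0.31324394, 0.95780224, 2.38507885])}
top {'fx': 398.851330204986, 'fy': 398.851330204986, 'cx': 251.97862150932292, 'cy': 198.304295502248, 'xyz': array([ 0.3722687 , -0.04188904,  1.00609102]), 'orientation': array([ 0.12514153, -0.16202294, -1.56856606])}
wrist {'fx': 342.35775479593315, 'fy': 342.35775479593315, 'cx': 259.09949888668945, 'cy': 192.32432241411672, 'xyz': array([ 0.27591349, -0.62008988,  0.37289012]), 'orientation': array([-0.23233511,  0.16985941, -1.24312075])}
{'clock': 0.1, 'joints': array([ 1.14490171,  0.47775317,  0.02233997,  1.55633756, -0.01152987,
        1.10930035, -0.08312417]), 'qvel': array([-7.79225520e-05, -3.95985235e-04, -1.20562522e-03, -3.71763811e-03,
       -4.38236117e-04, -2.75037052e-04,  2.61777565e-04]), 'tau': array([ 4.26368555e-03, -5.97756958e+01,  1.61405772e+00, -2.81952864e+01,
        1.28342558e-02,  5.05405362e-03,  1.73041707e-05]), 'tcp_pos': array([ 0.21075294, -0.64069713,  0.23040526]), 'orientation': array([ 2.05008181,  0.33026042, -2.05082401]), 'contact_force': array([ 0.0462084 , -0.11673068, -0.3347311 ]), 'moment': array([-0.0222816 ,  0.04994243, -0.01702428]), 'grip_width': 0.0853214599248491}
```

View pics/scene0.png

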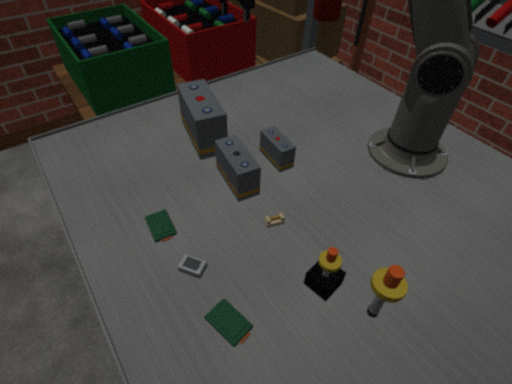

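View pics/top0.png

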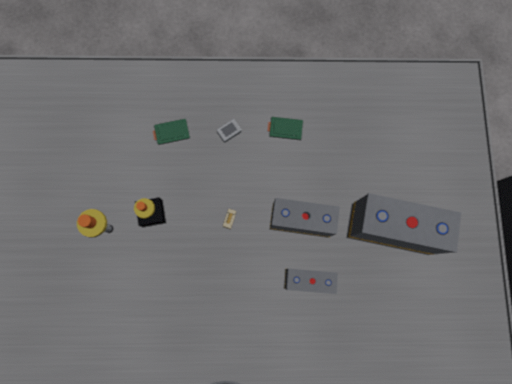

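The top view shows three magazines, at (306,215), (412,222) and (312,281), and two dip rods: one in the black stand at (145,208) and a bigger free-standing one at (90,222). At the right scale the block at (306,215) is about 66 px = 150 mm, so it fits. The stand rod is the smaller. I'll confirm both by measuring and with one crop.

```bash
cat > h.py <<'E'
import numpy as np,cv2
from scipy.spatial.transform import Rotation as R
from bench import r
def ray(ci,u,v):
    d=np.array([(u-ci["cx"])/ci["fx"],-(v-ci["cy"])/ci["fy"],-1.0])
    return np.array(ci["xyz"]),R.from_rotvec(ci["orientation"]).apply(d)
def onz(ci,u,v,z):
    o,d=ray(ci,u,v);return o+d*(z-o[2])/d[2]
def proj(ci,p):
    q=R.from_rotvec(ci["orientation"]).inv().apply(np.array(p)-ci["xyz"])
    return ci["cx"]+ci["fx"]*q[0]/-q[2],ci["cy"]-ci["fy"]*q[1]/-q[2]
def two(c1,p1,c2,p2):
    o1,d1=ray(c1,*p1);o2,d2=ray(c2,*p2)
    s=np.linalg.lstsq(np.c_[d1,-d2],o2-o1,rcond=None)[0]
    a,b=o1+s[0]*d1,o2+s[1]*d2
    return (a+b)/2,np.linalg.norm(a-b)
def blobs(im,lo,hi,amin=8):
    h=cv2.cvtColor(im,cv2.COLOR_BGR2HSV)
    n,l,s,c=cv2.connectedComponentsWithStats(cv2.inRange(h,np.array(lo),np.array(hi)))
    return [(c[i].round(1).tolist(),s[i].tolist()) for i in range(1,n) if s[i][4]>=amin]
E
python3 - <<'E'
from h import *
t=cv2.imread("pics/top0.png");s=cv2.imread("pics/scene0.png")
T=r.camera_info("top");S=r.camera_info("scene")
for nm,im in(("top",t),("scene",s)):
  for c,lo,hi in(("blue",(100,70,60),(130,255,255)),("red",(0,150,80),(5,255,255)),("red2",(172,150,80),(180,255,255)),("orange",(6,150,120),(15,255,255)),("yellow",(20,150,120),(33,255,255))):
    print(nm,c,[(a,b[2:]) for a,b in blobs(im,lo,hi) if nm=="top" or a[1]>80])
a=cv2.resize(t[175:260,250:360],None,fx=5,fy=5,interpolation=2)
b=cv2.resize(t[180:250,60:180],None,fx=3,fy=3,interpolation=2)
c=cv2.resize(s[225:325,290:420],None,fx=3,fy=3,interpolation=2)[:,:250+140]
W=np.zeros((425+0,800,3),np.uint8);W=np.zeros((600,800,3),np.uint8)
W[:425,:550]=a[:, :550];
d=cv2.resize(s[125:205,205:300],None,fx=2.6,fy=2.6,interpolation=2);W[:d.shape[0],551:551+d.shape[1]]=d
c=cv2.resize(s[240:325,295:415],None,fx=2,fy=2,interpolation=2);W[428:598,:240]=c
b=cv2.resize(b,None,fx=.8,fy=.8);W[430:430+b.shape[0],250:250+b.shape[1]]=b
cv2.imwrite("pics/crop0.png",W)
E
```

```text
top blue [([285.2, 212.6], [9, 8, 38]), ([381.7, 215.7], [13, 12, 75]), ([326.6, 218.1], [8, 9, 34]), ([441.9, 228.1], [13, 13, 76]), ([296.4, 279.4], [7, 6, 20]), ([327.6, 281.8], [7, 7, 21])]
top red [([305.1, 215.7], [6, 6, 27]), ([411.5, 221.9], [10, 11, 89]), ([312.0, 280.9], [5, 5, 20])]
top red2 []
top orange [([140.5, 205.4], [9, 8, 54]), ([84.1, 220.1], [13, 12, 121])]
top yellow [([145.0, 208.4], [19, 19, 147]), ([93.6, 222.9], [28, 26, 271])]
scene blue [([195.7, 86.9], [5, 5, 10]), ([206.6, 110.2], [10, 5, 24]), ([228.8, 142.7], [7, 4, 17]), ([284.6, 145.2], [5, 3, 8]), ([244.3, 164.1], [8, 5, 22])]
scene red [([199.6, 98.1], [8, 5, 24]), ([277.5, 138.0], [4, 3, 8])]
scene red2 []
scene orange [([332.6, 250.5], [10, 8, 57]), ([396.3, 270.9], [16, 13, 149])]
scene yellow [([329.3, 261.0], [21, 18, 163]), ([388.2, 284.8], [34, 30, 431])]
```

View pics/crop0.png

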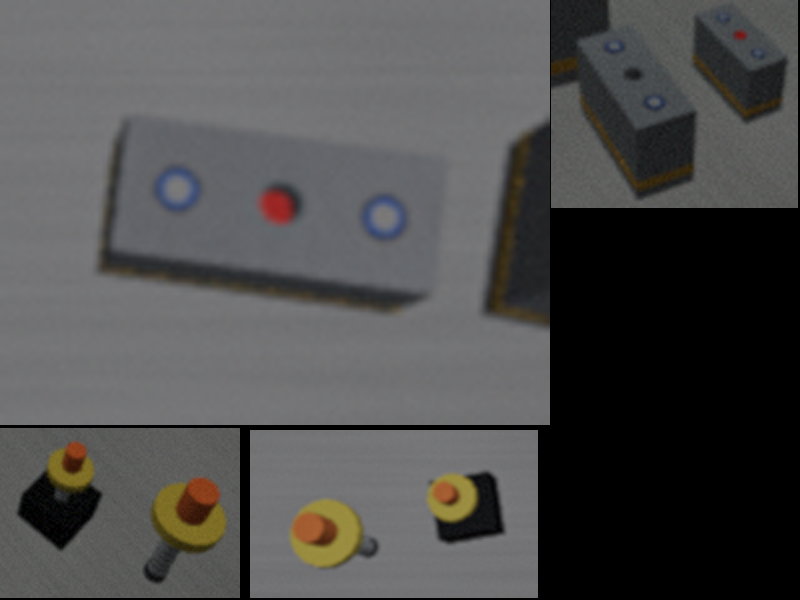

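The crop confirms it. The mid block (rings at (285,213) and (327,218), with the dark bore and red follower between them) is the target; the big block at (412,222) and the small one at (312,281) are decoys. The rod in the stand at (145,208) is the smaller one. Next I'll get the positions.

```bash
python3 - <<'E'
from h import *
t=cv2.imread("pics/top0.png");s=cv2.imread("pics/scene0.png")
T=r.camera_info("top");S=r.camera_info("scene")
for C,a,b in((T,(285.2,212.6),(326.6,218.1)),(S,(228.8,142.7),(244.3,164.1))):
  p,q=onz(C,*a,.1),onz(C,*b,.1);print("mag",p,q,np.linalg.norm(p-q),(p+q)/2,np.degrees(np.arctan2(*(p-q)[[1,0]])))
print([two(T,a,S,b) for a,b in(((285.2,212.6),(228.8,142.7)),((326.6,218.1),(244.3,164.1)))])
for C,im,x in((T,t,(145,208)),(S,s,(329,261))):
  h=cv2.cvtColor(im,cv2.COLOR_BGR2HSV);m=cv2.inRange(h,np.array((16,110,60)),np.array((33,255,255)))
  o=cv2.inRange(h,np.array((3,140,70)),np.array((15,255,255)))
  for mm,z in((m,.092),(o,.119)):
    n,l,st,c=cv2.connectedComponentsWithStats(mm)
    i=1+np.argmin(np.hypot(*(c[1:]-x).T)+ (st[1:,4]<30)*99)
    cn=max(cv2.findContours((l==i).astype(np.uint8),0,1)[0],key=cv2.contourArea)
    M=cv2.moments(cv2.convexHull(cn));u,v=M["m10"]/M["m00"],M["m01"]/M["m00"]
    print(st[i],(u,v),"pt",onz(C,u,v,z), cv2.fitEllipse(cn))
print(R.from_rotvec(r.get_obs()["orientation"]).as_matrix().round(4))
E
```

```text
mag [ 0.50629542 -0.13990191  0.1       ] [ 0.49339024 -0.2350742   0.1       ] 0.09604326115208314 [ 0.49984283 -0.18748805  0.1       ] 82.27790528694688
mag [ 0.49675954 -0.23368691  0.1       ] [ 0.5099302  -0.13889443  0.1       ] 0.09570308835793175 [ 0.50334487 -0.18629067  0.1       ] -97.91014709959225
[(array([ 0.51774498, -0.14982907,  0.15844248]), np.float64(0.050839381508894006)), (array([ 0.48259819, -0.22792612,  0.03202617]), np.float64(0.05705247460056298))]
[134 199  21  20 263] (144.09492988133763, 208.03505933117583) pt [0.51854623 0.18516324 0.092     ] ((144.11026000976562, 208.0250244140625), (19.013071060180664, 20.252302169799805), 70.79621124267578)
[137 202  10   9  66] (141.25454545454545, 205.98787878787877) pt [0.51887455 0.1849853  0.119     ] ((141.27655029296875, 205.9125518798828), (7.164569854736328, 9.80217170715332), 119.20169830322266)
[318 250  24  21 282] (329.6561754887935, 260.2331902718169) pt [0.52262555 0.18681403 0.092     ] ((329.5521240234375, 260.41314697265625), (18.12662124633789, 22.78070640563965), 109.1925048828125)
[327 247  11  14  89] (331.58018018018015, 252.82162162162163) pt [0.52374431 0.1864774  0.119     ] ((331.7376708984375, 252.69395446777344), (9.066303253173828, 13.698731422424316), 28.748870849609375)
[[-6.000e-04  3.125e-01 -9.499e-01]
 [ 1.600e-03 -9.499e-01 -3.125e-01]
 [-1.000e+00 -1.700e-03  1.000e-04]]
```

Emit:
carry_out(targets=[0.085,-0.02,-0.281,-0.397,-7.2,0,0,0.085,-0.02,-0.281,-0.397,-7.2,0,0,0.085,-0.02,-0.281,-0.397,-7.2,0,0,0.085,-0.02,-0.281,-0.397,-7.2,0,0,0.085,-0.02,-0.281,-0.397,-7.2,0,0,0.085,-0.02,-0.281,-0.397,-7.2,0,0,0.085,-0.02,-0.281,-0.397,-7.2,0,0,0.085,0,-0.689,-0.553,-14.4,0,0,0.085,0,-0.689,-0.553,-14.4,0,0,0.085,0,-0.689,-0.553,-14.4,0,0,0.085,0,-0.689,-0.553,-14.4,0,0,0.085,0,-0.689,-0.553,-14.4,0,0], squeeze=40)

```text
clock: 1.6
tcp_pos: [0.5031, 0.0227, 0.2374]
orientation: [1.207, 1.212, -1.206]
contact_force: [0.6, 0.2, -0.1]
grip_width: 0.0851
```

Emit:
carry_out(targets=[0.085,0.017,0.018,-0.163,0,0,0,0.085,0.017,0.018,-0.163,0,0,0,0.085,0.017,0.018,-0.163,0,0,0,0.085,0.017,0.018,-0.163,0,0,0,0.085,0.017,0.018,-0.163,0,0,0,0.085,0.017,0.018,-0.163,0,0,0])

```text
clock: 2.35
tcp_pos: [0.5206, 0.1839, 0.2204]
orientation: [1.208, 1.211, -1.209]
contact_force: [0.7, -0.1, 0.5]
grip_width: 0.0851
```

```bash
python3 - <<'E'
from h import *
print(r.get_obs()["tcp_pos"],R.from_rotvec(r.get_obs()["orientation"]).as_matrix().round(3).tolist(),r.get_obs()["joints"].round(2))
W=r.camera_info("wrist");im=r.grab_frame("wrist");cv2.imwrite("pics/w1.png",im)
print(W["xyz"],R.from_rotvec(W["orientation"]).as_matrix().round(3).tolist())
for c,lo,hi,z in(("o",(3,140,70),(15,255,255),.126),("y",(18,110,60),(33,255,255),.095)):
  for a,b in blobs(im,lo,hi,40): print(c,a,b,onz(W,*a,z))
print(proj(W,r.get_obs()["tcp_pos"]))
E
```

```text
[0.52064258 0.18394617 0.22044565] [[-0.001, 1.0, 0.001], [0.0, 0.001, -1.0], [-1.0, -0.001, -0.0]] [ 0.05  0.35 -0.62  1.83  0.24  1.03 -0.66]
[0.52163398 0.25111603 0.36295206] [[1.0, -0.003, -0.001], [0.003, 0.964, 0.266], [-0.0, -0.266, 0.964]]
o [192.9, 23.0] [165, 0, 55, 52, 2199] [0.47963462 0.296487   0.126     ]
o [455.7, 159.4] [444, 155, 25, 10, 129] [0.65921866 0.20994805 0.126     ]
o [260.1, 188.2] [248, 173, 26, 31, 630] [0.52249602 0.18870194 0.126     ]
y [206.0, 43.6] [152, 0, 99, 83, 4551] [0.48297648 0.28881754 0.095     ]
y [260.2, 177.6] [232, 152, 58, 57, 1937] [0.52265573 0.18933222 0.095     ]
y [247.6, 328.2] [236, 322, 23, 13, 177] [0.51170853 0.04847214 0.095     ]
(np.float64(256.5624558082013), np.float64(251.24913383264303))
```

View pics/w1.png

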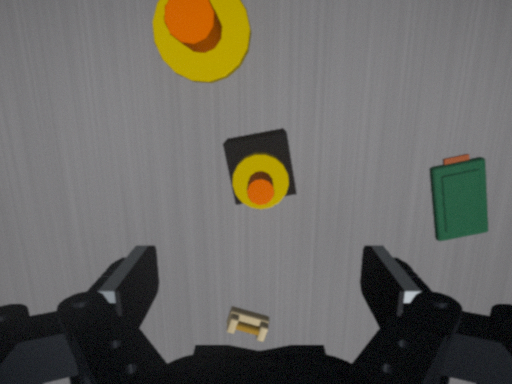

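The handle top is at about (260,191) and the collar centre at about (261,180), which puts the rod near (0.522, 0.187). The jaws straddle it freely, so I'll go down and grip high on the handle.

Emit:
carry_out(targets=[0.085,0.04,0.0015,-0.003,0,0,0,0.085,0.08,0.0015,-0.003,0,0,0,0.085,0.105,0.0015,-0.003,0,0,0,0.085,0.1195,0.0015,-0.003,0,0,0,0.085,0.1195,0.0015,-0.003,0,0,0,0.0,0.1195,0.0015,-0.003,0,0,0,0.0,0.1195,0.0015,-0.003,0,0,0,0.0,0.1195,0.0015,-0.003,0,0,0,0.0,0.1195,0.0015,-0.003,0,0,0,0.0,0.1195,0.0015,-0.003,0,0,0,0.0,0.1195,0.0015,-0.003,0,0,0,0.0,0.1195,0.0015,-0.003,0,0,0], squeeze=80)

```text
clock: 3.9
tcp_pos: [0.5224, 0.1874, 0.1018]
orientation: [1.209, 1.21, -1.208]
contact_force: [-0.7, -0.6, 5.4]
grip_width: 0.0173
```

```bash
python3 - <<'E'
from h import *
im=r.grab_frame("wrist");im2=r.grab_frame("scene")
W=np.zeros((600,800,3),np.uint8);W[:384,:512]=im
c=cv2.resize(im2[215:310,270:365],None,fx=2.9,fy=2.9,interpolation=2);W[:c.shape[0],515:515+c.shape[1]]=c
cv2.imwrite("pics/w2.png",W);print(r.get_obs()["contact_force"],r.get_obs()["grip_width"],r.get_obs()["moment"])
E
```

```text
[-1.35663232 -0.92224544  5.59710039] 0.01775239069467082 [-0.08986452  0.36222448 -0.01326125]
```

View pics/w2.png

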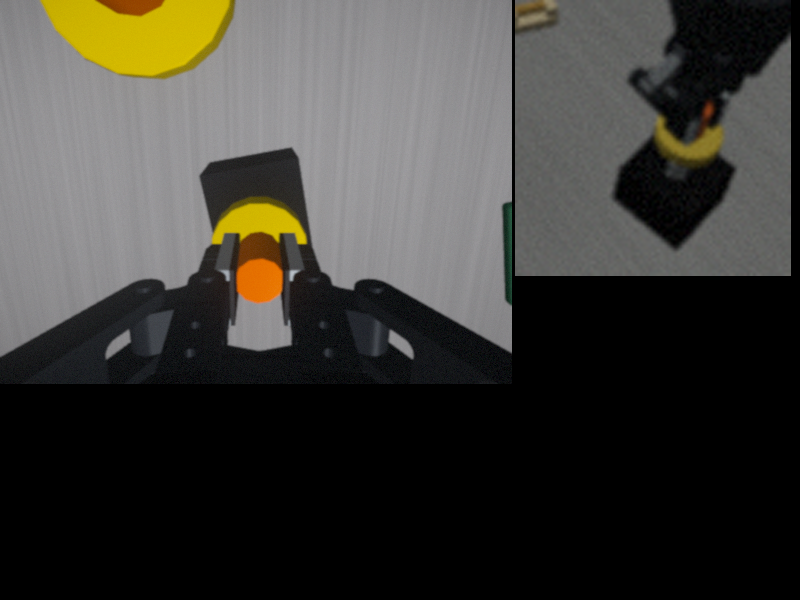

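The handle is held centrally between the pads, at about (260,270). Next I'll lift it and carry it near the magazine.

Emit:
carry_out(targets=[0.0,-0.01,0,0,0,0,0,0.0,-0.03,0,0,0,0,0,0.0,-0.06,0,0,0,0,0,0.0,-0.1,0,0,0,0,0,0.0,-0.14,0,0,0,0,0,0.0,-0.156,0,0.01,0,0,0,0.0,-0.156,-0.002,0.045,0,0,0,0.0,-0.156,-0.004,0.09,0,0,0,0.0,-0.156,-0.006,0.135,0,0,0,0.0,-0.156,-0.008,0.18,0,0,0,0.0,-0.156,-0.01,0.225,0,0,0,0.0,-0.156,-0.012,0.25,0,0,0])

```text
clock: 5.5
tcp_pos: [0.5093, -0.0665, 0.2568]
orientation: [1.21, 1.209, -1.212]
contact_force: [0.5, -0.1, -3.1]
grip_width: 0.0174
```

Emit:
carry_out(targets=[0.0,0,-0.002,0.04,0,0,0,0.0,0,-0.004,0.08,0,0,0,0.0,0,-0.006,0.12,0,0,0,0.0,0,-0.007,0.155,0,0,0,0.0,0,-0.007,0.175,0,0,0,0.0,0,-0.007,0.18,0,0,0,0.0,0,-0.007,0.18,0,0,0,0.0,0,-0.007,0.18,0,0,0])

```text
clock: 6.5
tcp_pos: [0.5022, -0.2448, 0.257]
orientation: [1.209, 1.211, -1.21]
contact_force: [-0.0, -0.2, -3.0]
grip_width: 0.0176
```

```bash
python3 - <<'E'
from h import *
o=r.get_obs();print(o["tcp_pos"],R.from_rotvec(o["orientation"]).as_matrix().round(4).tolist(),o["contact_force"],o["grip_width"])
W=r.camera_info("wrist");im=r.grab_frame("wrist");cv2.imwrite("pics/w3.png",im)
cv2.imwrite("pics/s3.png",r.grab_frame("scene"))
for c,lo,hi,z in(("red",(0,150,50),(4,255,255),.1),("blue",(100,70,50),(130,255,255),.1),("o",(5,140,70),(15,255,255),.28)):
  for a,b in blobs(im,lo,hi,20): print(c,a,b,onz(W,*a,z))
E
```

```text
[ 0.50223695 -0.24475026  0.25699539] [[-0.0016, 1.0, -0.0], [0.0003, -0.0, -1.0], [-1.0, -0.0016, -0.0003]] [-0.04694791 -0.15923844 -2.98493204] 0.017607638132829517
red [259.2, 108.9] [250, 100, 19, 19, 278] [ 0.50322985 -0.18674156  0.1       ]
red [100.1, 124.3] [93, 118, 15, 14, 148] [ 0.36631354 -0.19985499  0.1       ]
blue [267.3, 49.2] [256, 37, 24, 25, 279] [ 0.50973819 -0.13952145  0.1       ]
blue [98.1, 83.1] [90, 75, 17, 17, 139] [ 0.36877273 -0.1660415   0.1       ]
blue [251.4, 164.4] [241, 154, 22, 22, 216] [ 0.49638936 -0.23463426  0.1       ]
blue [101.1, 162.8] [94, 156, 15, 15, 116] [ 0.3631001  -0.23343996  0.1       ]
blue [249.2, 309.4] [236, 296, 31, 23, 238] [ 0.49354322 -0.38209431  0.1       ]
o [497.1, 32.2] [486, 29, 23, 7, 111] [ 0.57954126 -0.15721665  0.28      ]
o [259.0, 269.0] [235, 233, 49, 70, 2722] [ 0.50338282 -0.24129459  0.28      ]
```

View pics/w3.png

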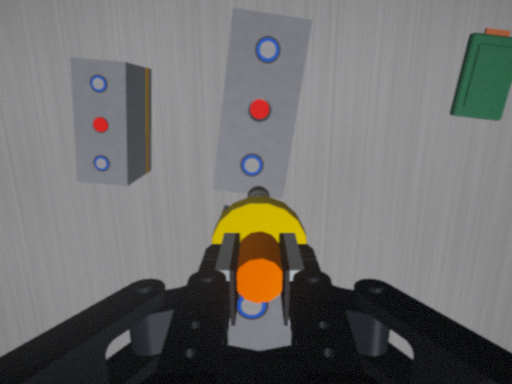

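The target well (red, 259,109) and its rings (267,49) and (251,164) are clearly seen. The rod foot shows at about (259,190). I'll compare rod and well in this one view so the camera bias cancels.

```bash
python3 - <<'E'
from h import *
W=r.camera_info("wrist");im=cv2.imread("pics/w3.png")
g=cv2.cvtColor(im,cv2.COLOR_BGR2GRAY)
for v in range(180,204,2): print(v,g[v,240:280:1].tolist() if v in(186,190,194) else g[v,254:264].mean().round())
for v in (182,184,186,188): print(v,onz(W,259,v,.161))
h=cv2.cvtColor(im,cv2.COLOR_BGR2HSV)
m=((h[...,0]<14)&(h[...,1]>150)&(h[...,2]>225)).astype(np.uint8);m[:220]=0
ys,xs=np.nonzero(m);print(xs.min(),xs.max(),ys.min(),ys.max(),h[283,260],h[250,260])
print("handle",onz(W,260,283,.281),onz(W,(xs.min()+xs.max())/2,(ys.min()+ys.max())/2,.281))
E
```

```text
180 131.0
182 131.0
184 129.0
186 [131, 129, 130, 128, 130, 130, 129, 131, 130, 129, 129, 128, 125, 117, 104, 99, 88, 84, 79, 80, 88, 99, 106, 116, 125, 129, 132, 130, 131, 132, 130, 130, 132, 133, 133, 132, 132, 133, 132, 130]
188 51.0
190 [131, 131, 134, 131, 129, 131, 131, 131, 120, 100, 71, 54, 57, 61, 64, 67, 69, 74, 69, 73, 69, 66, 63, 55, 54, 57, 73, 102, 122, 132, 130, 131, 133, 135, 131, 131, 135, 133, 132, 133]
192 81.0
194 [144, 145, 144, 144, 142, 140, 139, 115, 77, 70, 79, 86, 87, 84, 78, 74, 74, 72, 74, 72, 72, 69, 69, 76, 76, 74, 70, 66, 79, 109, 124, 132, 132, 132, 136, 133, 131, 132, 133, 134]
196 80.0
198 78.0
200 78.0
202 93.0
182 [ 0.50317467 -0.23628646  0.161     ]
184 [ 0.50317634 -0.23776417  0.161     ]
186 [ 0.50317802 -0.23924663  0.161     ]
188 [ 0.5031797  -0.24073386  0.161     ]
250 265 299 301 [ 15 255 228] [ 13 210 102]
handle [ 0.50372528 -0.24722233  0.281     ] [ 0.50275603 -0.2547125   0.281     ]
```

Emit:
carry_out(targets=[0.0,0,0,-0.02,0,0,0,0.0,0,0,-0.045,0,0,0,0.0,0,0,-0.059,0,0,0,0.0,0,0,-0.059,0,0,0,0.0,0.03,0,-0.059,0,0,0,0.0,0.05,0,-0.059,0,0,0,0.0,0.058,0,-0.059,0,0,0,0.0,0.058,0,-0.059,0,0,0])

```text
clock: 7.6
tcp_pos: [0.502, -0.1867, 0.1989]
orientation: [1.209, 1.21, -1.212]
contact_force: [-0.9, -0.4, -2.2]
grip_width: 0.0173
```

```bash
python3 - <<'E'
from h import *
o=r.get_obs();print(o["tcp_pos"],o["contact_force"],o["moment"])
a=r.grab_frame("wrist");s=r.grab_frame("scene")
S=r.camera_info("scene");u,v=map(int,proj(S,o["tcp_pos"]-[0,0,.09]))
W=np.zeros((440,790,3),np.uint8);W[:400,:400]=cv2.resize(s[v-40:v+40,u-40:u+40],(400,400),interpolation=2)
W[:380,405:785]=cv2.resize(a[90:280,165:355],(380,380),interpolation=2)
cv2.imwrite("pics/c4.png",W)
E
```

```text
[ 0.50199389 -0.18670681  0.19889449] [-0.90035976 -0.39618736 -2.15366641] [ 0.01598073  0.02435393 -0.02270577]
```

View pics/c4.png

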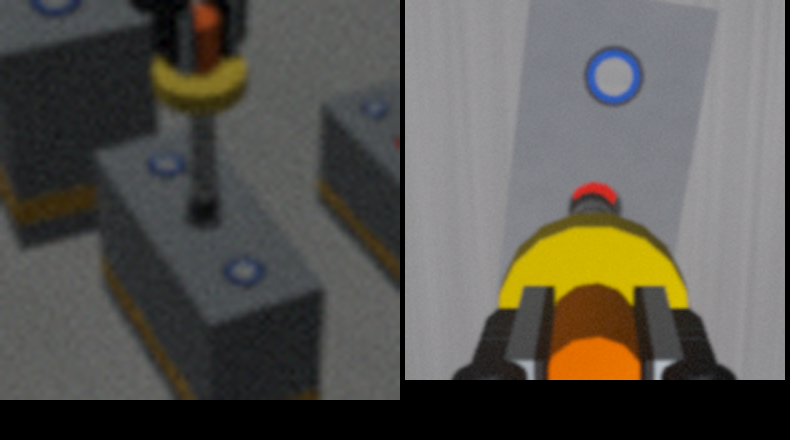

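The foot is over the well, and the red follower is visible just behind it and centred in x. I'll enter slowly.

Emit:
carry_out(targets=[0.0,0.002,0,0,0,0,0,0.0,0.004,0,0,0,0,0,0.0,0.006,0,0,0,0,0,0.0,0.008,0,0,0,0,0,0.0,0.009,0,0,0,0,0,0.0,0.009,0,0,0,0,0])

```text
clock: 8.45
tcp_pos: [0.5027, -0.1866, 0.1907]
orientation: [1.209, 1.209, -1.21]
contact_force: [-0.0, 0.3, -3.0]
grip_width: 0.017
```

Emit:
carry_out(targets=[0.0,0.004,0,0,0,0,0,0.0,0.008,0,0,0,0,0,0.0,0.012,0,0,0,0,0,0.0,0.016,0,0,0,0,0,0.0,0.02,0,0,0,0,0,0.0,0.024,0,0,0,0,0,0.0,0.028,0,0,0,0,0,0.0,0.032,0,0,0,0,0,0.0,0.036,0,0,0,0,0,0.0,0.039,0,0,0,0,0])

```text
clock: 9.7
tcp_pos: [0.5027, -0.1866, 0.1515]
orientation: [1.209, 1.209, -1.21]
contact_force: [-1.8, -0.3, 4.1]
grip_width: 0.0179
```

Emit:
carry_out(targets=[0.0,0.003,0,0,0,0,0,0.0,0.006,0,0,0,0,0,0.0,0.008,0,0,0,0,0,0.0,0.009,0,0,0,0,0])

```text
clock: 10.2
tcp_pos: [0.5027, -0.1866, 0.1424]
orientation: [1.209, 1.209, -1.21]
contact_force: [-1.8, -0.4, 3.4]
grip_width: 0.0173
```

Emit:
carry_out(targets=[0.0,0.001,0,0,0,0,0,0.0,0.002,0,0,0,0,0,0.0,0.003,0,0,0,0,0,0.0,0.004,0,0,0,0,0])

```text
clock: 10.7
tcp_pos: [0.5027, -0.1866, 0.1384]
orientation: [1.209, 1.209, -1.21]
contact_force: [-2.3, -0.3, 3.9]
grip_width: 0.0174
```

Emit:
carry_out(targets=[0.0,0.0004,0,0,0,0,0,0.0,0.0008,0,0,0,0,0])

```text
clock: 10.95
tcp_pos: [0.5027, -0.1866, 0.1375]
orientation: [1.209, 1.209, -1.21]
contact_force: [-1.7, -0.9, 3.6]
grip_width: 0.0174
```

Emit:
carry_out(targets=[0.0,0.0004,0,0,0,0,0,0.0,0.0008,0,0,0,0,0])

```text
clock: 11.2
tcp_pos: [0.5027, -0.1866, 0.1367]
orientation: [1.209, 1.209, -1.21]
contact_force: [-1.4, -0.7, 2.9]
grip_width: 0.0173
```

Emit:
carry_out(targets=[0.0,0.0004,0,0,0,0,0,0.0,0.0008,0,0,0,0,0])

```text
clock: 11.45
tcp_pos: [0.5027, -0.1866, 0.1359]
orientation: [1.209, 1.209, -1.21]
contact_force: [-1.5, -0.4, 3.4]
grip_width: 0.0176
```

Emit:
carry_out(targets=[0.0,0.0004,0,0,0,0,0,0.0,0.0008,0,0,0,0,0])

```text
clock: 11.7
tcp_pos: [0.5027, -0.1866, 0.1351]
orientation: [1.209, 1.209, -1.21]
contact_force: [-1.8, 0.5, 3.5]
grip_width: 0.0174
```

Emit:
carry_out(targets=[0.0,0.0004,0,0,0,0,0,0.0,0.0008,0,0,0,0,0])

```text
clock: 11.95
tcp_pos: [0.5027, -0.1866, 0.1342]
orientation: [1.209, 1.209, -1.21]
contact_force: [-1.9, 0.3, 3.4]
grip_width: 0.0173
```

Emit:
carry_out(targets=[0.0,0.0004,0,0,0,0,0,0.0,0.0008,0,0,0,0,0])

```text
clock: 12.2
tcp_pos: [0.5027, -0.1866, 0.1334]
orientation: [1.209, 1.209, -1.21]
contact_force: [-2.8, 0.3, 3.0]
grip_width: 0.0175
```

Emit:
carry_out(targets=[0.0,0.0004,0,0,0,0,0,0.0,0.0008,0,0,0,0,0])

```text
clock: 12.45
tcp_pos: [0.5027, -0.1866, 0.1325]
orientation: [1.209, 1.209, -1.21]
contact_force: [-1.0, -0.1, 3.0]
grip_width: 0.0174
```

Emit:
carry_out(targets=[0.0,0.0004,0,0,0,0,0,0.0,0.0008,0,0,0,0,0])

```text
clock: 12.7
tcp_pos: [0.5027, -0.1866, 0.1317]
orientation: [1.209, 1.209, -1.21]
contact_force: [-1.5, -1.0, 2.5]
grip_width: 0.0173
```

Emit:
carry_out(targets=[0.0,0.0004,0,0,0,0,0,0.0,0.0008,0,0,0,0,0])

```text
clock: 12.95
tcp_pos: [0.5027, -0.1866, 0.1309]
orientation: [1.209, 1.209, -1.21]
contact_force: [-1.5, 1.0, 2.9]
grip_width: 0.0172
```

Emit:
carry_out(targets=[0.0,0.0004,0,0,0,0,0,0.0,0.0008,0,0,0,0,0])

```text
clock: 13.2
tcp_pos: [0.5027, -0.1866, 0.1301]
orientation: [1.209, 1.209, -1.21]
contact_force: [-1.9, 0.4, 3.6]
grip_width: 0.0175
```

Emit:
carry_out(targets=[0.0,0.0004,0,0,0,0,0,0.0,0.0008,0,0,0,0,0])

```text
clock: 13.45
tcp_pos: [0.5027, -0.1866, 0.1292]
orientation: [1.209, 1.209, -1.21]
contact_force: [-1.2, -0.1, 3.5]
grip_width: 0.0176
```

Emit:
carry_out(targets=[0.0,0.0004,0,0,0,0,0,0.0,0.0008,0,0,0,0,0])

```text
clock: 13.7
tcp_pos: [0.5027, -0.1866, 0.1284]
orientation: [1.209, 1.209, -1.21]
contact_force: [-0.8, 1.0, 2.6]
grip_width: 0.0173
```

Emit:
carry_out(targets=[0.0,0.0004,0,0,0,0,0,0.0,0.0008,0,0,0,0,0])

```text
clock: 13.95
tcp_pos: [0.5027, -0.1866, 0.1276]
orientation: [1.209, 1.209, -1.21]
contact_force: [-1.5, 0.0, 4.1]
grip_width: 0.0173
```

Emit:
carry_out(targets=[0.0,0.0004,0,0,0,0,0,0.0,0.0008,0,0,0,0,0])

```text
clock: 14.2
tcp_pos: [0.5027, -0.1866, 0.1267]
orientation: [1.209, 1.209, -1.21]
contact_force: [-1.5, -0.2, 3.3]
grip_width: 0.0174
```

Emit:
carry_out(targets=[0.0,0.0004,0,0,0,0,0,0.0,0.0008,0,0,0,0,0])

```text
clock: 14.45
tcp_pos: [0.5027, -0.1866, 0.1259]
orientation: [1.209, 1.209, -1.21]
contact_force: [-1.2, 0.3, 3.5]
grip_width: 0.0171
```

Emit:
carry_out(targets=[0.0,0.0004,0,0,0,0,0,0.0,0.0008,0,0,0,0,0])

```text
clock: 14.7
tcp_pos: [0.5027, -0.1866, 0.1251]
orientation: [1.209, 1.209, -1.21]
contact_force: [-2.4, -0.3, 2.9]
grip_width: 0.0171
```

Emit:
carry_out(targets=[0.0,0.0004,0,0,0,0,0,0.0,0.0008,0,0,0,0,0])

```text
clock: 14.95
tcp_pos: [0.5028, -0.1867, 0.1244]
orientation: [1.209, 1.209, -1.21]
contact_force: [-2.5, -0.5, 6.8]
grip_width: 0.0173
```

Emit:
carry_out(targets=[0.0,0.0002,0,0,0,0,0,0.0,0.0003,0,0,0,0,0])

```text
clock: 15.2
tcp_pos: [0.5029, -0.1867, 0.1244]
orientation: [1.209, 1.208, -1.21]
contact_force: [-2.7, 0.4, 7.2]
grip_width: 0.0175
```

Emit:
carry_out(targets=[0.0,0.0004,0,0,0,0,0,0.0,0.0008,0,0,0,0,0,0.0,0.0008,0,0,0,0,0])

```text
clock: 15.58
tcp_pos: [0.5031, -0.1868, 0.1244]
orientation: [1.209, 1.208, -1.21]
contact_force: [-3.4, -0.0, 9.7]
grip_width: 0.0171
```

Emit:
carry_out(targets=[0.0,0.001,0,0,0,0,0,0.0,0.0016,0,0,0,0,0,0.0,0.0016,0,0,0,0,0])

```text
clock: 15.95
tcp_pos: [0.5036, -0.187, 0.1243]
orientation: [1.209, 1.206, -1.21]
contact_force: [-4.6, 0.4, 16.6]
grip_width: 0.0174
```

The foot carries about 19.5 N (16.6 measured plus the 3 N rod weight). I'll hold it.

Emit:
carry_out(targets=[0.0,0.0015,0,0,0,0,0,0.0,0.0015,0,0,0,0,0,0.0,0.0015,0,0,0,0,0,0.0,0.0015,0,0,0,0,0])

```text
clock: 16.45
tcp_pos: [0.5037, -0.1871, 0.1243]
orientation: [1.208, 1.206, -1.211]
contact_force: [-6.0, 1.9, 18.3]
grip_width: 0.0174
```

Emit:
carry_out(targets=[0.0,0.0013,0,0,0,0,0,0.0,0.0013,0,0,0,0,0,0.0,0.0013,0,0,0,0,0,0.0,0.0013,0,0,0,0,0])

```text
clock: 16.95
tcp_pos: [0.5037, -0.1871, 0.1243]
orientation: [1.208, 1.205, -1.211]
contact_force: [-5.7, 1.7, 16.8]
grip_width: 0.0173
```

The foot carried about 20–21 N for a second, and the depth didn't change (tip about 71.5 mm down). Next I'll unload, release, and check how the rod stands.

Emit:
carry_out(targets=[0.0,0.0005,-0.0006,0,0,0,0,0.0,-0.0002,-0.0008,0,0,0,0,0.0,-0.0003,-0.0008,0,0,0,0])

```text
clock: 17.32
tcp_pos: [0.5028, -0.1869, 0.1244]
orientation: [1.208, 1.206, -1.211]
contact_force: [-2.2, 0.5, 1.6]
grip_width: 0.0179
```

Emit:
carry_out(targets=[0.034,0,0,0,0,0,0,0.034,0,0,0,0,0,0,0.034,0,0,0,0,0,0,0.034,0,0,0,0,0,0,0.034,0,0,0,0,0,0])

```text
clock: 17.95
tcp_pos: [0.5029, -0.187, 0.1244]
orientation: [1.208, 1.206, -1.211]
contact_force: [0.5, -0.4, 0.1]
grip_width: 0.0342
```

```bash
python3 - <<'E'
from h import *
o=r.get_obs();print(o["tcp_pos"],o["contact_force"],o["grip_width"])
a=r.grab_frame("wrist");s=r.grab_frame("scene")
S=r.camera_info("scene");u,v=map(int,proj(S,[.503,-.187,.12]))
W=np.zeros((400,790,3),np.uint8);W[:400,:400]=cv2.resize(s[v-40:v+40,u-40:u+40],(400,400),interpolation=2)
W[:380,405:785]=cv2.resize(a[150:340,165:355],(380,380),interpolation=2)
cv2.imwrite("pics/c5.png",W)
E
```

```text
[ 0.50288113 -0.18696507  0.12444919] [ 0.514209   -0.39717911  0.12453632] 0.034194115968010426
```

View pics/c5.png

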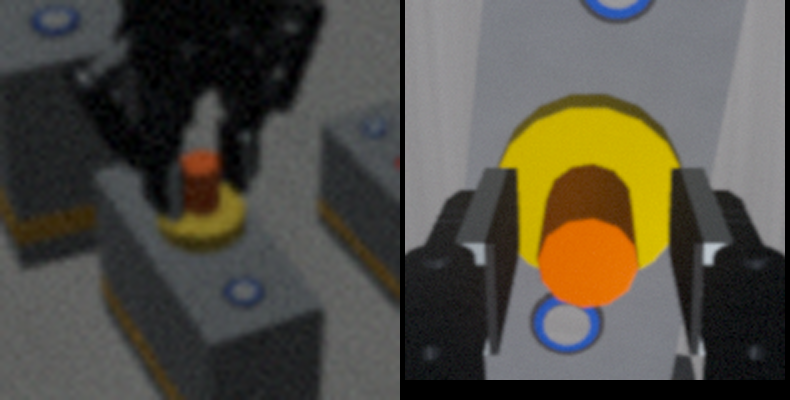

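The rod stands free and upright between the pads. The handle is about 1.4 mm off the jaw centre, and the pads are above the collar. Now I'll push the collar.

Emit:
carry_out(targets=[0.03,0.001,0,0,0,0,0,0.03,0.002,0,0,0,0,0,0.03,0.003,0,0,0,0,0,0.03,0.004,0,0,0,0,0,0.03,0.005,0,0,0,0,0,0.03,0.006,0,0,0,0,0,0.03,0.007,0,0,0,0,0])

```text
clock: 18.92
tcp_pos: [0.5029, -0.187, 0.1175]
orientation: [1.208, 1.205, -1.211]
contact_force: [-0.7, -0.3, 0.7]
grip_width: 0.0298
```

Emit:
carry_out(targets=[0.03,0.001,0,0,0,0,0,0.03,0.002,0,0,0,0,0,0.03,0.003,0,0,0,0,0])

```text
clock: 19.3
tcp_pos: [0.5029, -0.187, 0.1144]
orientation: [1.208, 1.206, -1.211]
contact_force: [-0.6, 0.3, 1.2]
grip_width: 0.03
```

Sliding force is felt (about 1 N). I'll continue in small steps.

Emit:
carry_out(targets=[0.03,0.0005,0,0,0,0,0,0.03,0.001,0,0,0,0,0,0.03,0.0015,0,0,0,0,0])

```text
clock: 19.68
tcp_pos: [0.5029, -0.187, 0.1129]
orientation: [1.208, 1.205, -1.211]
contact_force: [-0.6, 0.7, 1.0]
grip_width: 0.0303
```

Emit:
carry_out(targets=[0.03,0.0005,0,0,0,0,0,0.03,0.001,0,0,0,0,0,0.03,0.0015,0,0,0,0,0])

```text
clock: 20.05
tcp_pos: [0.5029, -0.187, 0.1116]
orientation: [1.208, 1.205, -1.211]
contact_force: [-1.8, 0.9, 6.6]
grip_width: 0.0297
```

Emit:
carry_out(targets=[0.03,0.0005,0,0,0,0,0,0.03,0.001,0,0,0,0,0])

```text
clock: 20.3
tcp_pos: [0.503, -0.187, 0.1116]
orientation: [1.207, 1.205, -1.212]
contact_force: [-5.2, 1.0, 14.4]
grip_width: 0.0303
```

That's a hard stop at 14 N, so the collar is seated. I'll retreat straight up.

Emit:
carry_out(targets=[0.032,-0.003,0,0,0,0,0,0.036,-0.006,0,0,0,0,0,0.036,-0.012,0,0,0,0,0,0.036,-0.03,0,0,0,0,0,0.036,-0.06,0,0,0,0,0,0.036,-0.1,0,0,0,0,0,0.036,-0.13,0,0,0,0,0,0.036,-0.13,0,0.05,0,0,0,0.036,-0.13,0,0.06,0,0,0,0.036,-0.13,0,0.06,0,0,0])

```text
clock: 21.55
tcp_pos: [0.5026, -0.247, 0.2423]
orientation: [1.209, 1.204, -1.213]
contact_force: [0.0, -0.1, 0.5]
grip_width: 0.0362
```

```bash
python3 - <<'E'
from h import *
o=r.get_obs();print(o["tcp_pos"],o["contact_force"])
a=r.grab_frame("wrist");s=r.grab_frame("scene")
W=np.zeros((480,790,3),np.uint8)
W[:475,:400]=cv2.resize(s[115:210,200:280],(400,475),interpolation=2)
W[:285,405:785]=cv2.resize(a,(380,285))
cv2.imwrite("pics/c6.png",W)
# bystanders: shift of colour blobs in the top view against the start
t=cv2.imread("pics/top0.png");t2=r.grab_frame("top")
for lo,hi in(((55,100,30),(85,255,255)),((14,60,90),(30,200,255))):
  for im in(t,t2):print([b[0] for b in blobs(im,lo,hi,25)])
d=cv2.absdiff(t,t2).max(2);print("diff",[(n,int(d[y-15:y+15,x-20:x+20].max())) for n,x,y in(("packL",172,132),("cam",230,130),("packR",286,128),("fuse",230,219))])
E
```

```text
[ 0.50258674 -0.2469658   0.24231318] [ 0.00600277 -0.0537291   0.46627723]
[[285.7, 127.8], [171.4, 131.2]]
[[285.6, 127.8], [171.6, 131.2]]
[[144.1, 207.9], [92.6, 223.0], [229.1, 217.9]]
[[306.4, 215.0], [92.7, 223.1], [229.0, 217.8]]
diff [('packL', 14), ('cam', 14), ('packR', 14), ('fuse', 14)]
```

View pics/c6.png

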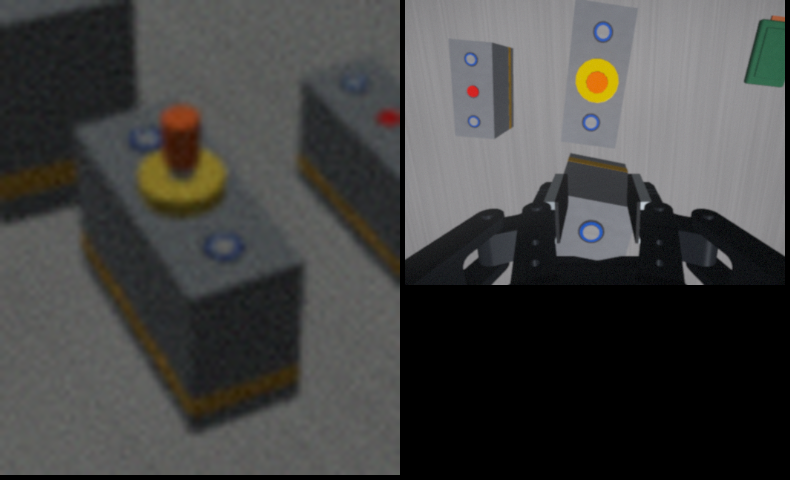

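The collar lies flat on the magazine with a bit of shaft showing above it, and the rod is upright. The gripper is clear and the bystanders haven't moved.

```bash
python3 -c "
from bench import r
print(r.hand_in())"
```

```text
the job is handed in; nothing more can be done
None
```

The job is done and handed in after about 22 s on the robot's clock, with no verdict reported. The dip rod stands in the open well with the yellow collar resting on the magazine's top.

- **Depth:** the follower slid down at about 6–7 N on the foot. The rod came up hard with its tip about 71.5 mm below the mouth.
- **Lean:** the foot carried roughly 20–21 N for about a second, counting the rod's 3 N weight. The hard stop did not move.
- **Collar:** it slid at about 1 N and reached a hard stop. I pressed it onto the magazine with 14 N.
- **Last checks:** the final pictures show the collar flat on the magazine and the rod upright. In the before and after top views, the packs, fuse holder and camera battery show no movement. The gripper was clear of everything, reading about 0.5 N.
- **Disagreement:** the top camera placed things about 3.5 mm off in x compared with the scene and wrist cameras. I went by the scene and wrist cameras, which agreed to about 1 mm.
- **Forces between readings:** I only saw the force at the end of each move, so peaks within a move were not observed.

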